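# Refit the grinder's dial and press its cap home

### The job

The coffee grinder has just been cleaned: put its black dial back on the square spindle of the grey grinder base, turned to fit and pushed fully down onto the plate, and then press the orange snap cap straight down onto the stud that sticks out of the dial. Keep pressing past the click until the cap sits flat on the dial all round, and finish with the fingers still on the cap, holding it down firmly: do not let go at the end. Leave the bell, the cup on its saucer, the glass and the timer where they stand.

Things in the scene. Friction and masses are not known exactly. Their poses are not given: they have to be found in the camera images.
- grinder_base: Grey grinder base, a low housing 114 x 104 mm fixed to the worktop, with a round aluminium scale plate (47 mm radius, upper face 40 mm above the worktop) and an upright steel spindle at its centre, which does not turn. Origin: centre of the underside, on the spindle's axis; z up; x and y square to the housing's sides and to the spindle's flats.
- spindle_foot (a point): Spindle axis at the plate's upper face (40 mm above the worktop); axes as the grinder base. Heights above this point: square shaft 18 x 18 mm up to 17 mm, tapering to 12 x 12 mm at 22 mm; then a round stud of 6.5 mm radius up to 46 mm, tapering to 3 mm radius at 52 mm.
- stud_tip (a point): Top of the stud, 52 mm above spindle_foot. 14.5 mm below it two brass spring balls stand 2.5 mm out of the stud (+x and -x sides); the cap's inner bead must be forced down past them. With the dial home the stud sticks 22 mm out of it.
- dial: Loose black dial, about 120 g, right way up: round skirt of 33 mm radius, 7 mm high, under a bar grip 56 mm long (x), 34 mm wide (y), top 30 mm above the underside. Grip the long flats (y = +17, -17 mm) above the skirt. A square hole 20 x 20 mm, sides along x and y, goes right through: it fits any of four ways. Origin: centre of the underside; white line at +x. Home: origin at spindle_foot.
- dial_top (a point): Centre of the dial's top, 30 mm above its origin, in the mouth of the square hole; the cap's rim must end flat on this level.
- snap_cap: Loose orange snap cap, about 40 g, a round closed cup standing mouth down: 17 mm radius, 32 mm high. Origin: centre of the rim (underside), z up. Bore 11 mm radius, 27 mm deep, mouth 10.5 mm radius, with a bead inside of 7.3 mm radius at its narrowest, 3.6 mm above the rim. Grip its sides 5 mm or more above the rim, so that the fingertips clear the dial.
- cap_crown (a point): Centre of the cap's flat top, 32 mm above its rim. Put on the stud, the cap first rests on the balls about 7 mm above the dial's top; a push of 5 to 12 N takes it past them, the force drops 4 to 6 mm above home (the balls then draw it down), then it meets the dial. Home: the crown is 62 mm above spindle_foot.
- bell: Counter bell with black foot and silver dome, 64 mm wide, 56 mm high, loose; a bystander. Origin: centre of the underside.
- saucer: Teal saucer, 116 mm wide, 14 mm high, loose; a bystander. Origin: centre of the underside.
- teal_cup: Teal espresso cup, 63 x 73 x 55 mm, standing on the saucer, loose; a bystander. Origin: centre of the underside.
- glass_small: Clear shot glass, 49 mm wide, 62 mm high, loose; a bystander. Origin: centre of the underside.
- cup_stack_a: Stack of clear cups, 69 mm wide, 174 mm high, fixed, at the left end of the worktop; left of it stands a glass pastry case that is higher still, so start by rising. Origin: centre of the underside.
- timer: Cream shot timer with three round buttons, 70 x 70 x 20 mm, loose; a bystander. Origin: centre of the underside.

How it is judged:
By the outcome, as a careful person would: the job done as asked, in the order asked, and still so for the second after the job is handed in, while the arm keeps its last pose, push and grip.
It also fails if it takes over 54 s, if anything falls off the work surface, if the arm or the gripper's body presses on something with over 40 N, if the wrist force passes 120 N, or if a joint passes its speed limit or range.

### The arm

A 7-joint arm with a two-finger parallel gripper is mounted at the origin on a cart in front of the work surface, level with it; the furniture and walls round the work are solid. World frame = base frame: x ahead of the robot, y to its left, z up, the work surface at z = 0. Lengths are in m, angles in rad, forces in N, time in s.
With the tool pointing down it reaches from about 0.35 to 0.9 m from the base axis. Payload 7.2 kg.
Tool frame: the origin (TCP) lies on the mounting face of the last link; the fingertips stand 182 mm ahead of it and the grasp point (between the pads) lies 163 mm ahead of it; z points along the fingers, y is the line along which they close (so a half turn about z gives the same grasp; the last joint's range is limited). The gripper opens to 88 mm and grips with 3 to 60 N. Pads are 20 mm wide; open, the fingers measure 115 mm over their backs; the gripper's body (75 mm by 178 mm) begins 61 mm behind the grasp point.
Start: joints at [1.049, 0.411, -0.013, 1.596, 0.006, 1.134, -0.082], TCP at [0.274, -0.562, 0.405] pointing down, gripper open.
Joint ranges: [-2.95, 2.95], [-0.29, 1.99], [-1.47, 1.44], [0.14, 2.54], [-1.03, 4.17], [0.13, 1.85], [-2.86, 2.86]. Speed limits (rad/s): [2.39, 2.39, 3.01, 3.01, 3.14, 3.14, 3.14].

### API

Orientations are given as a 3x3 rotation matrix whose columns are the frame's x, y, z axes.
In Python, from station import move_to, move_straight, set_joints, let_go, close, wait, inverse_kinematics, camera, camera_model, MotionError, hand_in, get_time, get_qpos, get_joint_vel, get_joint_efforts, get_tool_pos, get_eef_rot, get_force, get_torque, get_finger_gap, get_finger_force gives the robot as it stands. Calls block until the motion is done:
- move_to(position, orientation): joint-space move of the TCP to a pose.
- move_straight(position, v=0.15, rotation=None, f_stop=None): straight line of the TCP; rotation=None keeps the orientation; v is the mean speed in m/s. With f_stop (N) it stops when the force on the tool has changed by that much, and returns True; else False.
- set_joints(angles): joint-space move.
- let_go() and close(strength=None): open the fingers fully, or close them until they stop; strength is the grip in N (None keeps the last).
- wait(seconds).
- inverse_kinematics(position, orientation): joint angles nearest the present ones, or None.
- camera(name): name is "scene" or "top" or "wrist"; returns the picture (400x640x3 uint8, blue, green, red); there is no depth.
- camera_model(name): a dict with "camera_matrix" (3x3 intrinsics, pixels), "T" (4x4, takes a point from camera to world coordinates). Camera axes: x right, y down, z forward; pixel columns grow to the right and rows downward; lengths in m; the calibration is good to about 2 mm. A picture is of the moment at which its call begins: read the wrist's pose just before it. camera_model takes no time and is no camera call; for the wrist camera it gives the pose at the moment of the call.
A pose or a line that the arm cannot do raises MotionError and nothing moves.
- hand_in(): hands the job in; it is judged then, once.
Readings, each from a call of its own:
- get_time(): time.
- get_qpos(): joint angles.
- get_joint_vel(): joint speeds.
- get_joint_efforts(): joint torques, N m.
- get_tool_pos(): TCP position.
- get_eef_rot(): TCP orientation.
- get_force(): force on the tool from outside, world axes, zero at the start.
- get_torque(): the same for the moment, N m.
- get_finger_gap(): finger opening in m.
- get_finger_force(): force on a finger pad.
Only numpy, scipy, OpenCV 4.12 (cv2) and the standard library are available. Lean on these libraries where they do the work, as an engineer would, in place of code of your own. Each camera call takes 0.05 s, during which the arm holds its last target. There are 200 camera calls.

## Working session

There is one attempt and no reset: what is moved stays moved. The work goes in short steps, each a Python script; the robot and the scene stay as the last script left them, time stands still between calls to the robot, and variables do not carry over. Pictures are saved under pics/ and viewed, at most 10 in all, crops included, and the job is handed in when it is done.

```bash
mkdir -p pics
python3 - <<'E'
from station import *
import cv2, numpy as np
np.set_printoptions(precision=4,suppress=True)
for n in("scene","top"):
    im=camera(n); cv2.imwrite(f"pics/{n}0.png",im); m=camera_model(n); print(n,m["camera_matrix"],m["T"])
print(get_time(),get_eef_rot(),get_force())
E
```

```text
scene [[491.4815   0.     328.6782]
 [  0.     491.4815 200.1666]
 [  0.       0.       1.    ]] [[-0.5571 -0.5335  0.6365 -0.3051]
 [-0.8305  0.356  -0.4285  0.5794]
 [ 0.002  -0.7672 -0.6414  0.9255]
 [ 0.      0.      0.      1.    ]]
top [[442.2351   0.     315.3681]
 [  0.     442.2351 199.7587]
 [  0.       0.       1.    ]] [[-0.018  -0.9985  0.052   0.4492]
 [-0.9997  0.017  -0.0196  0.0273]
 [ 0.0187 -0.0523 -0.9985  1.3061]
 [ 0.      0.      0.      1.    ]]
0.1 [[ 0.8988  0.4384 -0.0007]
 [ 0.4384 -0.8988  0.0013]
 [-0.0001 -0.0014 -1.    ]] [ 0.183  -0.9183 -0.2136]
```

View pics/scene0.png

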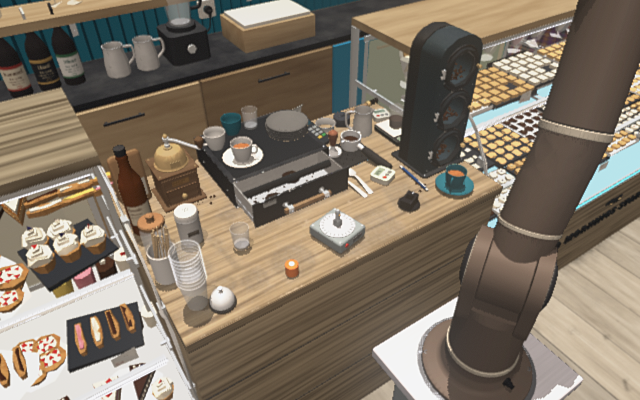

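View pics/top0.png

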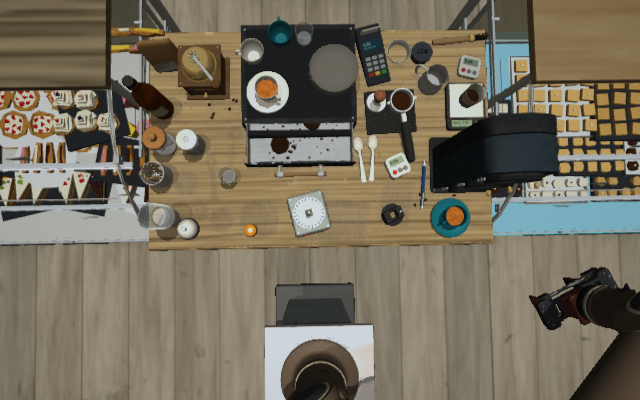

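The scene and top views show everything. In the top view the dial is near (392,214), the cap at (250,230), the base at (309,213), the bell at (188,229), the glass at (228,176), the saucer at (451,217) and the timer at (398,165). Next I cast rays and enlarge the work area.

```bash
cat > h.py <<'E'
from station import *
import cv2, numpy as np
np.set_printoptions(precision=4,suppress=True)
def ray(m,u,v,z):
    d=m["T"][:3,:3]@np.linalg.inv(m["camera_matrix"])@[u,v,1.]; o=m["T"][:3,3]
    return o+d*(z-o[2])/d[2]
def R(yaw):  # tool down, tool y axis along angle yaw
    y=np.array([np.cos(yaw),np.sin(yaw),0]); z=np.array([0,0,-1.]); return np.column_stack([np.cross(y,z),y,z])
E
python3 - <<'E'
from h import *
im=cv2.imread("pics/top0.png"); m=camera_model("top")
for n,u,v,z in[("dial",392,214,.02),("cap",250,230,.032),("base",309,213,.05),("bell",188,229,.03),("glass",228,176,.03),("saucer",451,217,.01),("timer",398,165,.02)]: print(n,ray(m,u,v,z))
h=cv2.cvtColor(im,cv2.COLOR_BGR2HSV)
mk=cv2.inRange(h[215:245,235:265],(5,170,150),(20,255,255)); M=cv2.moments(mk,True); print("cap px",M["m10"]/M["m00"]+235,M["m01"]/M["m00"]+215,M["m00"])
a=cv2.resize(im[175:250,280:420],None,fx=5.5,fy=5.5,interpolation=cv2.INTER_CUBIC); cv2.imwrite("pics/c1.png",a)
E
```

```text
dial [ 0.4707 -0.2208  0.02  ]
cap [0.4319 0.1912 0.032 ]
base [0.4772 0.0214 0.05  ]
bell [0.4379 0.3686 0.03  ]
glass [0.5886 0.2533 0.03  ]
saucer [ 0.459  -0.3969  0.01  ]
timer [ 0.6142 -0.2424  0.02  ]
cap px 249.679012345679 229.88888888888889 81.0
```

View pics/c1.png

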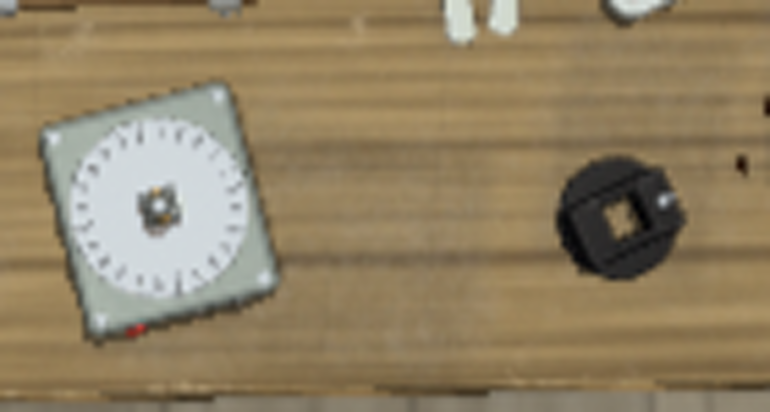

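The crop shows the dial at about crop (620,216), with its bar tilted about 20° and the white mark on the right. The base centre is at about (160,208), with its sides tilted about 14°. I'll rise and look with the wrist camera.

Run:
```python
from h import *
p=get_tool_pos(); move_straight(p+[0,0,.1],v=.25); print(get_time())
o=R(np.radians(20)); t=np.array([.471,-.221,.42])
for yaw in(20,200):
    print(yaw,inverse_kinematics(t,R(np.radians(yaw))),inverse_kinematics([.477,.021,.42],R(np.radians(yaw-6))))
q=[(y,inverse_kinematics(t,R(np.radians(y)))) for y in(20,200)]
y,_=min((a for a in q if a[1] is not None),key=lambda a:abs(a[1][6]))
move_to(t,R(np.radians(y))); print(y,get_time(),get_qpos(),get_tool_pos())
m=camera_model("wrist"); im=camera("wrist"); cv2.imwrite("pics/w1.png",im); print(m["camera_matrix"],m["T"]); np.savez("w1.npz",**m)
```

```text
0.65
20 [ 0.7358  0.2568 -0.468   1.8037  0.1282  1.1109  0.5731] [ 0.4566  0.2096 -0.6879  1.886   0.149   1.0973 -0.0444]
200 [ 0.3695  0.2202 -0.0283  1.8271  0.0069  1.0944 -2.4538] [-1.1898  0.2974  1.2916  1.9714 -0.3204  1.1071 -2.6603]
20 2.1417 [ 0.7368  0.2572 -0.4662  1.8031  0.1285  1.111   0.5726] [ 0.4707 -0.2224  0.42  ]
[[356.8931   0.     317.1177]
 [  0.     356.8931 199.0092]
 [  0.       0.       1.    ]] [[ 0.9407  0.3243  0.0993  0.443 ]
 [ 0.3391 -0.9003 -0.273  -0.1487]
 [ 0.0008  0.2905 -0.9569  0.3993]
 [ 0.      0.      0.      1.    ]]
```

View pics/w1.png

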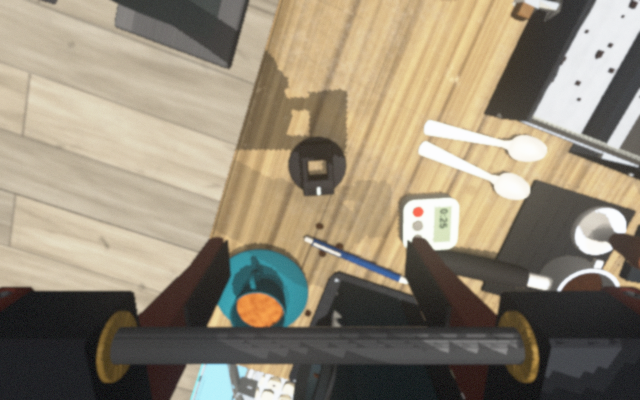

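The wrist view shows the dial at (317,166), with its line pointing image-down at (319,190). The cup, saucer and timer are clear of it. I'll take closer looks at the dial, base and cap in one pass.

Run:
```python
from h import *
import pickle
out={}
for n,t,z in[("cap",[.432,.191],.33),("base",[.477,.021],.36),("dial",[.471,-.221],.31)]:
    yaw=np.radians({"dial":20,"base":14,"cap":14}[n]); tx=R(yaw)[:,0]
    move_to(np.r_[np.array(t)-.01*tx[:2],z],R(yaw)); wait(.1)
    m=camera_model("wrist"); im=camera("wrist"); out[n]=(m,im)
    print(n,get_time(),get_qpos()[6], (np.linalg.inv(m["T"])@np.r_[t,.03,1])[:3])
pickle.dump(out,open("w.pkl","wb"))
crops=[]
for n in out:
    m,im=out[n]; t={"dial":[.471,-.221,.03],"base":[.477,.021,.04],"cap":[.432,.191,.03]}[n]
    c=(np.linalg.inv(m["T"])@np.r_[t,1])[:3]; p=m["camera_matrix"]@c; u,v=(p[:2]/p[2]).astype(int)
    s={"dial":65,"base":100,"cap":65}[n]; u0=max(0,u-s);v0=max(0,v-s); print(n,u0,v0,s)
    crops.append(cv2.resize(im[v0:v0+2*s,u0:u0+2*s],(390,390) if n!="cap" else (200,200),interpolation=cv2.INTER_CUBIC))
M=np.zeros((592,782,3),np.uint8); M[:390,:390]=crops[2];M[:390,392:782]=crops[1];M[392:592,:200]=crops[0]; cv2.imwrite("pics/m1.png",M)
```

```text
cap 3.875 -0.5521201080962989 [ 0.0001 -0.0165  0.2869]
base 4.7667 -0.12942237042891608 [ 0.0005 -0.022   0.3164]
dial 5.8917 0.4010791143601701 [-0.001  -0.008   0.2691]
cap 252 113 65
base 217 76 100
dial 250 123 65
```

View pics/m1.png

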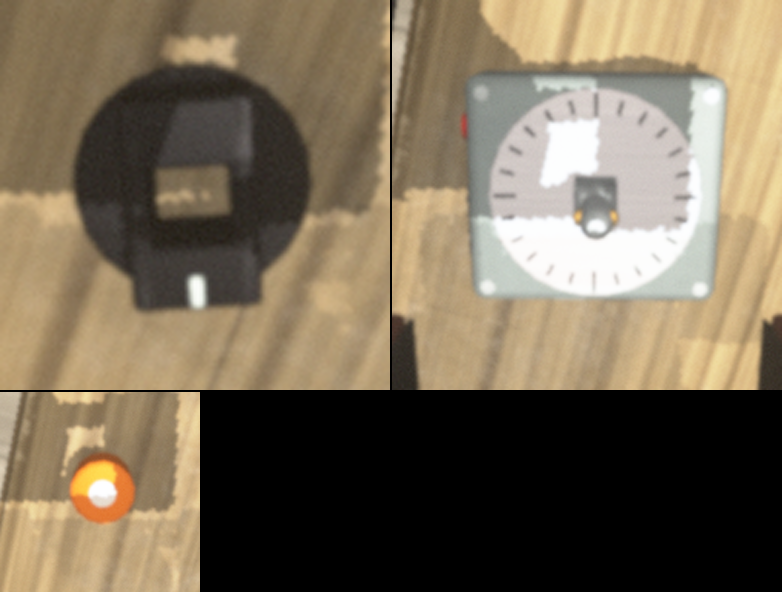

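The montage shows the dial's near bar end at crop (135,308) to (260,302), giving a grip yaw about 2.7° beyond the tool's. The plate's ticks are at crop (596,103), (594,280), (505,196) and (682,197), the stud tip is near (597,228), and the cap's top is centred at about (102,491). These become world points next.

Run:
```python
from h import *
import pickle
o=pickle.load(open("w.pkl","rb"))
f=lambda n,x,y,z,u0,v0,s: ray(o[n][0],u0+x*s-.5+s/2,v0+y*s-.5+s/2,z)
d=lambda x,y,z:f("dial",x,y,z,250,123,1/3)
a,b=d(135,308,.03),d(260,302,.03); c,e=d(192-117.5,185,.007),d(192+117.5,185,.007)
dx=np.array([-(b-a)[1],(b-a)[0]]); 
print("bar end",a,b,np.linalg.norm(b-a),np.degrees(np.arctan2(*(b-a)[1::-1])))
yw=np.arctan2(*(b-a)[1::-1]); print("dial ctr from end",(a+b)[:2]/2-.028*np.array([np.sin(yw),-np.cos(yw)]),"skirt",(c+e)/2,np.linalg.norm(e-c))
print("hole far/near",d(192,217,.03),d(192,167,0))
g=lambda x,y,z:f("base",x-392,y,z,217,76,200/390)
T,B,L,Rr=[g(*p,.04) for p in[(596,103),(594,280),(505,196),(682,197)]]
print("plate ctr",(T+B)/2,(L+Rr)/2,np.linalg.norm(T-B),np.linalg.norm(L-Rr),"yaw",np.degrees(np.arctan2(*(Rr-L)[1::-1])),np.degrees(np.arctan2(*(T-B)[1::-1]))-90)
H=[g(*p,.03) for p in[(478,296),(715,297)]];print("front edge yaw",np.degrees(np.arctan2(*(H[1]-H[0])[1::-1])))
print("stud",g(597,226,.092),"top cam:",ray(camera_model("top"),280+160/5.5-.4,175+206/5.5-.4,.092), ray(camera_model("top"),280+160/5.5-.4,175+208/5.5-.4,.04))
print("cap",f("cap",102.5,98,.032,252,113,.65), "top:",ray(camera_model("top"),249.7,229.9,.03))
```

```text
bar end [ 0.4658 -0.2546  0.03  ] [ 0.4956 -0.2419  0.03  ] 0.0324397053020776 23.070272399945026
dial ctr from end [ 0.4697 -0.2225] skirt [ 0.4703 -0.2242  0.007 ] 0.06406914625058652
hole far/near [ 0.4713 -0.2264  0.03  ] [ 0.4691 -0.2211  0.    ]
plate ctr [0.4794 0.0226 0.04  ] [0.479  0.0217 0.04  ] 0.07977084820671897 0.07803432895489279 yaw 13.803217917474356 13.691729617149306
front edge yaw 13.865634971903104
stud [0.4795 0.0229 0.092 ] top cam: [0.4789 0.0224 0.092 ] [0.4791 0.0222 0.04  ]
cap [0.4324 0.1933 0.032 ] top: [0.4321 0.1924 0.03  ]
```

Run:
```python
from h import *
y=np.radians(23); D=[.470,-.2227]
move_to([*D,.25],R(y)); move_straight([*D,.193],v=.1,f_stop=8); print(get_tool_pos(),get_force())
close(30); wait(.2); z=get_tool_pos()[2]; print("gap",get_finger_gap(),get_finger_force(),z)
move_straight([*D,z+.16],v=.2)
yb=np.radians(13.8); B=[.4793,.0224]
move_to([*B,z+.15],R(yb)); wait(.2); print(get_tool_pos(),get_eef_rot()[:,1],get_finger_gap(),get_force(),get_time(),z)
m=camera_model("wrist"); im=camera("wrist"); cv2.imwrite("pics/w2.png",im[50:,100:540])
```

```text
[ 0.4704 -0.2227  0.1935] [ 0.2804 -0.9621  0.115 ]
gap 0.0340725621507093 29.94357794523239 0.19297061178567368
[0.4795 0.021  0.3427] [ 0.9717  0.2362 -0.0004] 0.03396004331191177 [ 0.083  -0.2598 -0.6457] 10.15 0.19297061178567368
```

View pics/w2.png

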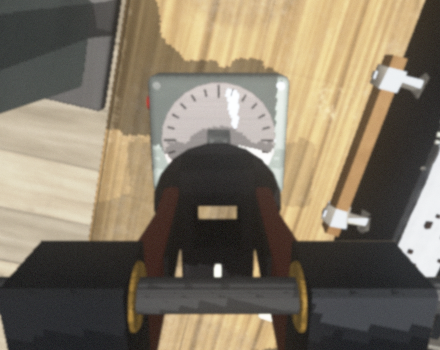

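The dial is held square, with its white line central at full-image (318,320), and the base is below it. Lowering onto the spindle.

Run:
```python
from h import *
z0=.193; B=np.array([.4793,.0224])
for z,fs in((.10,8),(.065,8),(.040,12)):
    s=move_straight([*B,z0+z],v=.06,f_stop=fs,rotation=R(np.radians(13.8))); print(z,s,get_tool_pos(),get_force(),get_torque(),get_finger_gap(),get_time())
    if s: break
```

```text
0.1 False [0.4795 0.0225 0.2933] [ 0.3327 -0.4073 -0.7849] [-0.0101 -0.1139 -0.0358] 0.03390181480303774 11.1833
0.065 False [0.4793 0.0225 0.2579] [-0.2652 -0.3341 -1.7851] [-0.0807 -0.0736  0.0461] 0.033698596729628584 11.9167
0.04 True [0.4791 0.0226 0.2324] [0.1145 0.1269 2.9345] [-0.041  -0.0914  0.0555] 0.03406077767989256 12.3667
```

Run:
```python
from h import *
B=np.array([.4793,.0224]); y=np.radians(13.8)
let_go(); wait(.1); print(get_tool_pos(),get_force(),get_finger_gap())
move_straight([*B,.36],v=.2); C=[.4323,.1930]
move_straight([*(B-.01*R(y)[:2,0]),.36],v=.1); wait(.1)
m=camera_model("wrist"); im=camera("wrist"); cv2.imwrite("pics/w3.png",cv2.resize(im[80:280,200:440],None,fx=2.5,fy=2.5))
move_to([*C,.27],R(y)); print(get_time(),get_tool_pos())
sc=camera("scene"); cv2.imwrite("pics/s3.png",sc)
```

```text
[0.479  0.0227 0.2328] [ 0.55   -0.6261 -0.315 ] 0.08770287290748865
15.45 [0.4328 0.1924 0.2702]
```

View pics/w3.png

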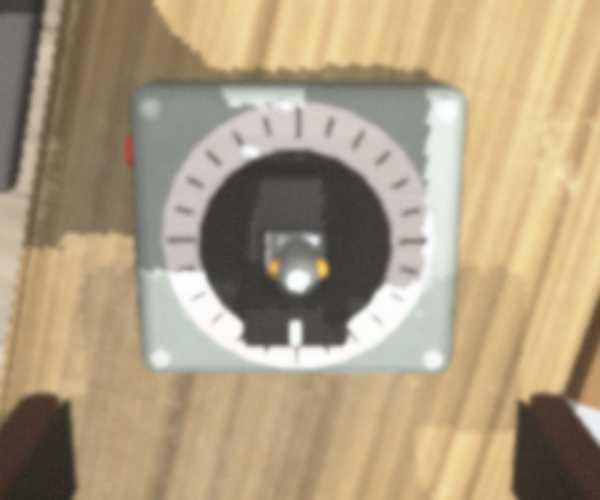

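The dial is home, concentric with the plate, with the stud and balls showing. Now the cap.

Run:
```python
from h import *
B=np.array([.4793,.0224]); y=np.radians(13.8); C=[.4323,.1930]
move_straight([*C,.191],v=.08,f_stop=8); print(get_tool_pos(),get_force())
close(55); wait(.2); z=get_tool_pos()[2]; print("gap",get_finger_gap(),get_finger_force(),z)
move_straight([*C,z+.13],v=.2); move_to([*B,z+.12],R(y)); wait(.1)
print(get_tool_pos(),get_finger_gap(),get_time())
for h,fs in((.100,6),(.082,6)):
    s=move_straight([*B,z+h],v=.05,f_stop=fs,rotation=R(y)); print(h,s,get_tool_pos(),get_force(),get_torque(),get_finger_gap(),get_time())
    if s: break
im=camera("wrist"); cv2.imwrite("pics/w4.png",im[50:,100:540])
```

```text
[0.4325 0.1932 0.1914] [-1.251   1.2647 -0.0728]
gap 0.033259734449628486 54.999935039668344 0.19100018115968323
[0.479  0.0242 0.3108] 0.03338831985385067 19.3833
0.1 False [0.4792 0.0226 0.2907] [-0.301  -0.1828 -1.1553] [-0.0123 -0.0948  0.0013] 0.03298552576574117 19.9333
0.082 False [0.4792 0.0226 0.2727] [ 0.3992  0.3256 -0.9217] [ 0.1875 -0.1334  0.0307] 0.033074657549515114 20.4417
```

View pics/w4.png

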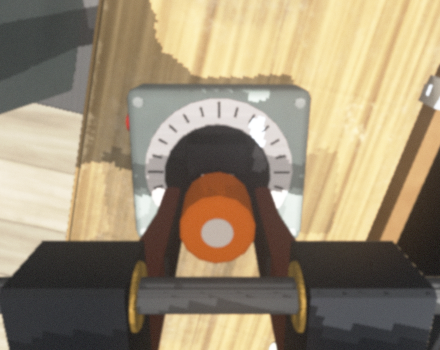

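The cap is upright and centred between the fingers, with its crown at full-image (317,282), over the stud. Pressing down in small steps.

Run:
```python
from h import *
B=np.array([.4793,.0224]); y=np.radians(13.8); z=.191
h=.080
while h>.0655:
    move_straight([*B,z+h],v=.03,rotation=R(y)); wait(.1); p=get_tool_pos(); F=get_force()
    print("%.4f"%h,"%.4f"%(p[2]-z),F,"gap %.4f"%get_finger_gap(),"%.2f"%get_time())
    if abs(F[2])>30: break
    h-=.001 if h>.0715 else .0007
```

```text
0.0800 0.0801 [ 0.2743  0.4821 -1.0895] gap 0.0330 20.84
0.0790 0.0790 [ 0.6649  1.0434 -0.584 ] gap 0.0330 21.19
0.0780 0.0780 [ 0.7133  0.9651 -0.4249] gap 0.0330 21.54
0.0770 0.0771 [0.9243 1.9216 0.6071] gap 0.0334 21.89
0.0760 0.0763 [1.9977 1.9551 4.4761] gap 0.0335 22.24
0.0750 0.0751 [0.8943 2.774  4.6181] gap 0.0335 22.59
0.0740 0.0739 [ 3.8677  3.7999 -1.0614] gap 0.0334 22.94
0.0730 0.0725 [ 4.9808  3.9159 -5.7162] gap 0.0329 23.29
0.0720 0.0713 [ 6.5233  4.2856 -7.8885] gap 0.0334 23.64
0.0710 0.0706 [ 5.0543  4.4031 -3.4271] gap 0.0333 23.99
0.0703 0.0702 [ 2.6841  3.102  -2.6101] gap 0.0329 24.34
0.0696 0.0700 [1.0118 3.1014 6.1834] gap 0.0335 24.69
0.0689 0.0699 [-2.7394  2.3211 13.372 ] gap 0.0333 25.04
0.0682 0.0698 [-5.4508  2.2108 24.2401] gap 0.0333 25.39
0.0675 0.0697 [-8.8534  1.2723 32.1965] gap 0.0333 25.74
```

It clicked at about 4–5 mm, met the dial at 0.070, and the push now holds at 32 N. One last look to verify.

Run:
```python
from h import *
wait(.5); print(get_tool_pos(),get_force(),get_eef_rot()[:,2],get_finger_force(),get_finger_gap(),get_time())
a=camera("wrist")[50:,100:540]; s=camera("scene")
s=cv2.resize(s[185:265,295:375],(350,350),interpolation=cv2.INTER_CUBIC); cv2.imwrite("pics/f.png",np.hstack([a,s]))
```

```text
[0.4791 0.0228 0.2607] [-8.0995  1.0999 32.4447] [ 0.0003 -0.0025 -1.    ] 55.0109967267781 0.033194192108497216 26.2417
```

View pics/f.png

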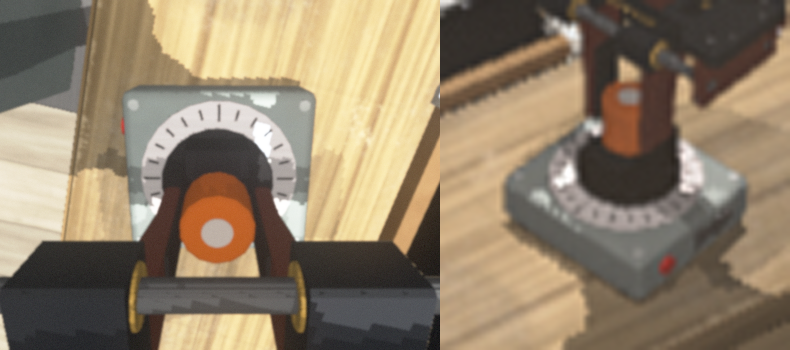

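The cap sits flat on the dial in the scene view. In the wrist view its crown is still at (217,232) in the crop, so it has not slipped or tilted in the grip. The push is steady at 32 N, so I'm handing in.

```bash
python3 -c "
from station import *
print(hand_in())"
```

```text
the job is handed in; nothing more can be done
None
```

The dial is home on the spindle and the cap is snapped flat onto it, held down by the fingers at about 32 N; I handed the job in at about 26 s and moved none of the bystanders.

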